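Glue up a three-wood handle blank and hold the press lever

ROBOT

A 6-joint arm with a two-finger parallel gripper is mounted at the origin on the work surface. World frame = base frame: x ahead of the robot, y to its left, z up, the work surface at z = 0. Lengths are in mm, angles in degrees, forces in N, time in s.
With the tool pointing down it reaches from about 350 to 850 mm from the base axis. Payload 8.1 kg.
Tool frame: the origin (TCP) lies midway between the tips of the shut fingers; the grasp point (between the pads) lies 19 mm behind it (hold_point_z is the distance from the TCP to the grasp point, in mm); z points along the fingers, y is the direction in which the jaws open and shut (so a half turn about z gives the same grasp; the last joint's range is limited). The gripper opens to 85 mm and grips with 20 to 120 N. Pads are 22 mm wide; open, the fingers measure 114 mm over their backs; the gripper's body (76 mm by 85 mm) begins 54 mm behind the grasp point. The pads swing forward as they close: fully open they stand 13 mm farther back than shut.
Start: joints at [-4.893, 7.471, 85.268, -0, 87.261, -4.893], TCP at [600.004, 0.022, 231.292] pointing down, gripper open.
Joint ranges: [-169.43, 169.43], [-51.17, 129.36], [1.28, 143.12], [-76.62, 256.62], [0, 156.53], [-152.29, 152.29]. Speed limits (degrees/s): [136.94, 136.94, 159.86, 180, 180, 180].

INTERFACE

Orientations are given as [roll, pitch, yaw] about the fixed x, y, z axes, in that order (R = Rz(yaw) Ry(pitch) Rx(roll)).
In Python, from bench import sense, snapshot, camera_params, hand_in, hold_point_z gives the robot as it stands.
- The arm moves only by the tool servo_tool, never from a script. Its argument "motion" is a list of rows, each a list of 7 numbers: the finger opening in mm, from 0 to 85.4, then the shift along the tool's x, y, z in mm, then the turn, a rotation vector about the tool's x, y, z in rad. A call has 1 to 10 rows; each row shifts and turns the pose as measured when the row begins, along the tool's axes as they then stand; what a row does not reach is not made up. A row lasts 1/10 s, in which the tool goes at most 50 mm and 8.59 degrees, less where a joint would pass 70% of its speed; a pose out of reach is approached as far as the arm can. A call with a gripper value outside its range is refused whole. The fingers move at their own pace and stop on an object; "force" is the grip in N (left out, the last holds). Time passes only in rows, so rows that do not move let the fingers close. It gives the time, the measured TCP pose, the force and the opening at its end, in the units of the state.
- sense(): the state, without advancing time (a new reading comes with each control period).
- snapshot(name): name is "scene" or "side" or "wrist"; returns the picture (400x640x3 uint8, blue, green, red); there is no depth.
- camera_params(name): a dict with "fx", "fy", "cx", "cy" (pixels), "R" (3x3) and "t" (3): a world point X has camera coordinates R X + t; the wrist camera has in their place "tool_from_camera" (4x4, takes a point from camera to tool coordinates, whose origin is the TCP and whose axes are the flange's). Camera axes: x right, y down, z forward; pixel columns grow to the right and rows downward; lengths in mm; the calibration is good to about 2 mm. A picture is of the moment at which its call begins: read the wrist's pose just before it. camera_params takes no time and is no camera call.
- hand_in(): hands the job in, once; it reports no verdict.
The state is a dict: "time": time; "joint_pos": joint angles; "qd": joint speeds; "joint_efforts": joint torques, N m; "tool_pos": TCP position; "tcp_rot": TCP orientation; "ft_force": force on the tool from outside, world axes, zero at the start; "wrist_torque": the same for the moment, N m; "finger_gap": finger opening in mm.
Only numpy, scipy, OpenCV 4.12 (cv2) and the standard library are available. Lean on these libraries where they do the work, as an engineer would, in place of code of your own. Each camera call takes 0.05 s, during which the arm holds its last target. There are 200 camera calls.

TASK

Glue up the three-wood tool-handle blank in the lever press (the glue is already on): working out from the fixed stop, lay first the dark walnut piece, then the pale maple, then the red padauk in the V bed, each with its spigot (the walnut's plain end) towards the stop. Then swing the lever so that the plunger pushes both joints fully closed and its spring is pushed in by 8 mm, just enough for the red band to vanish into the sleeve, and finish with the lever still held there, not let go, while the glue grips. Leave the glue bottle, the bowl and the chuck where they are.

Things in the scene. Friction and masses are not known exactly. Their poses are not given: they have to be found in the camera images.
- press: lever glue press, bolted to the bench: cream-white base plate 372 x 70 mm, 12 mm thick; origin in the middle of its underside, z up, +x along the bed from the fixed stop to the lever. Other press parts are given in this frame. Guide block at x = 59 to 99 mm, 46 mm wide, 112 mm high; through it slides the steel sleeve, 28 mm diameter, axis 85 mm above the bench, with the plunger in its end
- stop (a point): point on the stop's face (block 44 mm wide, 108 mm high, face at press x = -150 mm) on the bed's axis, 85 mm above the bench; axes as the press. An open aluminium V bed (90 degrees, 37 mm wide) runs from here 180 mm in +x; it carries an octagonal piece, flat upwards, with its long axis 85 mm above the bench; fingers can pass down beside it on both sides
- plunger_face (a point): centre of the plunger's black rubber face (29 mm diameter), on the bed's axis; axes as the press. At rest it is 172 mm from the stop (the three pieces with closed joints take 135 mm); the lever advances it towards the stop (-x)
- knob (a point): centre of the black ball knob, 32 mm diameter, on the end of the lever; the bar below it is 12 mm thick and clear for 60 mm below the ball. It moves on an arc of 190 mm radius in the press's x-z plane about the pivot at press x = 139 mm, 25 mm above the bench
- lever (a joint): lever angle a, rad: 0 = at rest, leaning 0.575 from upright away from the stop; grows as the knob swings up and over towards the stop; end 1.15. Knob at press x = 139 + 190 sin(0.575 - a) mm, height 25 + 190 cos(0.575 - a) mm. It advances the sleeve 46 mm per rad. Springs back when let go; about 10 N across the knob holds it with joints closed and the plunger 8 mm in (a = 0.98)
- plunger (a joint): how far the plunger is pushed into the sleeve against its spring, m: 0 = out (red band, 8 mm wide, in full view in front of the sleeve), 0.008 = band just gone into the sleeve, 0.013 = end of travel. Preload 8 N, then 2 N per mm
- walnut: dark brown octagonal piece, 40 mm across flats, 45 mm long, 55 g, lying on a flat on a 3 mm cork mat. Origin in the middle of its underside, z up, x along its length, with a 17 mm bore, 10 mm deep, in the +x end and a plain -x end (this end goes to the stop; no spigot)
- maple: pale octagonal piece of the same size and frame: bore in the +x end, and on the -x end a round spigot, 14 mm diameter, 8 mm long (beyond the 45 mm), that fits the walnut's bore
- padauk: orange-red octagonal piece of the same size and frame: plain +x end (the plunger pushes here) and on the -x end a spigot like the maple's, that fits the maple's bore
- walnut_mid (a point): centre of the walnut piece, on its long axis, 20 mm above its underside; axes as the piece
- maple_mid (a point): centre of the maple piece's 45 mm body, on its long axis; axes as the piece
- padauk_mid (a point): centre of the padauk piece's 45 mm body, on its long axis; axes as the piece
- walnut_outer (a point): centre of the walnut's +x end face, which must face the plunger
- maple_outer (a point): centre of the maple's +x end face, which must face the plunger
- padauk_outer (a point): centre of the padauk's +x end face, which must face the plunger
- glue_bottle: bystander: yellow glue bottle with orange cap, 60 mm diameter, 170 mm high, standing on the bench; origin at its underside
- bowl: bystander: turned pale wooden bowl, 130 mm wide, 55 mm high; origin at its underside
- chuck: bystander: steel four-jaw lathe chuck, 94 mm diameter, 71 mm high; origin at its underside
Things that resemble listed ones, but are neither listed nor needed, are in the scene too. What is meant by the walnut is not blue, and is the smaller of those in its own colour.

How it is judged (in metres and radians):
On the way, in this order (a step that is already met when the one before it is completed fails the run):
1. the walnut piece lies in the V bed next to the stop (y of walnut_mid in the frame of stop between -0.004 and 0.004 m and z of walnut_mid in the frame of stop between -0.004 and 0.004 m and x of walnut_mid in the frame of stop between 0.018 and 0.045 m and angle between the x axis of walnut and the x axis of stop, either way round below 0.12 rad), for 0.2 s.
2. then the maple piece lies in the bed beside the walnut (all of step 1 and y of maple_mid in the frame of stop between -0.004 and 0.004 m and z of maple_mid in the frame of stop between -0.004 and 0.004 m and x of maple_mid in the frame of stop between 0.06 and 0.1 m and angle between the x axis of maple and the x axis of stop, either way round below 0.12 rad), for 0.2 s.
3. then the padauk piece lies in the bed between maple and plunger (all of step 2 and y of padauk_mid in the frame of stop between -0.004 and 0.004 m and z of padauk_mid in the frame of stop between -0.004 and 0.004 m and x of padauk_mid in the frame of stop between 0.105 and 0.15 m and angle between the x axis of padauk and the x axis of stop, either way round below 0.12 rad), for 0.2 s.
At the end, for the whole second after the job is handed in: walnut, maple, padauk lie in that order from the stop, on the bed's axis within 4 mm, bores towards the plunger, each within 3 to 4 mm of its place with joints closed; the plunger's spring is pushed in 8 mm, give or take 3, and the robot still pushes on the lever with over 2 N (y of walnut_mid in the frame of stop between -0.004 and 0.004 m and z of walnut_mid in the frame of stop between -0.004 and 0.004 m and x of walnut_mid in the frame of stop between 0.0195 and 0.0255 m and angle between the x axis of each of walnut, maple, padauk and the x axis of stop, either way round below 0.12 rad and x of walnut_outer in the frame of stop between 0.042 and 0.048 m and y of maple_mid in the frame of stop between -0.004 and 0.004 m and z of maple_mid in the frame of stop between -0.004 and 0.004 m and x of maple_mid in the frame of stop between 0.064 and 0.071 m and x of maple_outer in the frame of stop between 0.0865 and 0.0935 m and y of padauk_mid in the frame of stop between -0.004 and 0.004 m and z of padauk_mid in the frame of stop between -0.004 and 0.004 m and x of padauk_mid in the frame of stop between 0.1085 and 0.1165 m and x of padauk_outer in the frame of stop between 0.131 and 0.139 m and value of joint plunger between 0.005 and 0.011 m and contact force between any of the fingers, the arm and press above 2 N); the arm keeps its last pose, push and grip.
It fails at once if the glue bottle is moved by more than 20 mm (distance of glue_bottle from where it was at the start of the episode above 0.02 m).
It fails at once if the bowl is moved by more than 20 mm (distance of bowl from where it was at the start of the episode above 0.02 m).
It fails at once if the chuck is moved by more than 20 mm (distance of chuck from where it was at the start of the episode above 0.02 m).
It also fails if it takes over 72 s, if anything falls off the work surface, if the arm or the gripper's body presses on something with over 40 N, if the wrist force passes 120 N, or if a joint passes its speed limit or range.

## Working session

There is one attempt and no reset: what is moved stays moved. The work goes in short steps, Python scripts to look and compute and a tool call to move; the robot and the scene stay as the last step left them, time stands still between calls to the robot, and variables do not carry over. Pictures are saved under pics/ and viewed, about 8 in all and at most 12, crops included, and the job is handed in when it is done.

Besides the shell and the picture viewer there is one more tool, called after ">>>" as name(argument=value, ...) on one line, values as JSON. servo_tool: Moves the arm, as the interface text tells. Its arguments: {"type":"object","properties":{"motion":{"type":"array"},"force":{"type":"number"}},"required":["motion"]}

```bash
mkdir -p pics; ls
python3 - <<'E'
from bench import *
import cv2
for n in ("scene","side"):
    cv2.imwrite(f"pics/{n}0.png",snapshot(n)); p=camera_params(n); print(n,p)
print(camera_params("wrist"),hold_point_z, sense())
E
```

```text
pics
scene {'fx': 399.0656146799936, 'fy': 399.0656146799936, 'cx': 320.8352001573791, 'cy': 199.6456887178302, 'R': array([[ 0.83073786,  0.55653632,  0.01191371],
       [ 0.47135423, -0.69187917, -0.54692633],
       [-0.29614152,  0.45996798, -0.83709597]]), 't': array([-490.92576474, -201.68417169, 1270.75314461])}
side {'fx': 401.1022163867971, 'fy': 401.1022163867971, 'cx': 326.44147324511795, 'cy': 201.5501118770437, 'R': array([[-0.99504172, -0.0993716 ,  0.00415375],
       [-0.06041147,  0.57068878, -0.81894125],
       [ 0.079009  , -0.81513165, -0.57386233]]), 't': array([ 600.20055184,  140.53091431, 1247.62632372])}
{'fx': 327.30117530959006, 'fy': 327.30117530959006, 'cx': 319.65520203797234, 'cy': 200.2202105154436, 'tool_from_camera': array([[-2.13503505e-04, -9.61899365e-01, -2.73403670e-01,
         6.99330989e+01],
       [ 9.99999977e-01, -1.98208430e-04, -8.35648520e-05,
        -2.71653412e-01],
       [ 2.61900659e-05, -2.73403682e-01,  9.61899385e-01,
        -1.41962656e+02],
       [ 0.00000000e+00,  0.00000000e+00,  0.00000000e+00,
         1.00000000e+00]])} 18.700000000000003 {'time': 0.1, 'joint_pos': array([-4.89191453e+00,  7.50987229e+00,  8.53244579e+01,  2.03021645e-03,
        8.72629290e+01, -4.89406398e+00]), 'qd': array([-0.0162562 , -0.00624586, -0.09584205,  0.03834415,  0.0979745 ,
       -0.02907258]), 'joint_efforts': array([ 1.52257860e-03, -5.70947063e+01, -5.01941299e+01, -1.80579236e-04,
        8.16394575e-03,  5.26326357e-05]), 'tool_pos': array([5.99489529e+02, 9.09820583e-02, 2.30345228e+02]), 'tcp_rot': array([-1.79903268e+02, -1.03178743e-02,  9.00020421e+01]), 'ft_force': array([0.63202953, 0.33448008, 0.29187988]), 'wrist_torque': array([-0.0170961 ,  0.01918058, -0.03069541]), 'finger_gap': 84.97420715400176}
```

View pics/scene0.png

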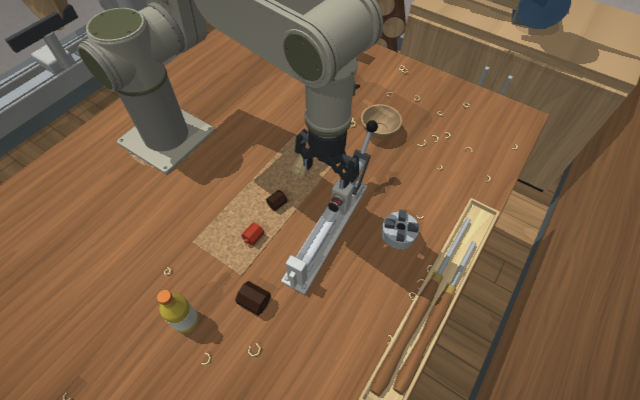

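View pics/side0.png

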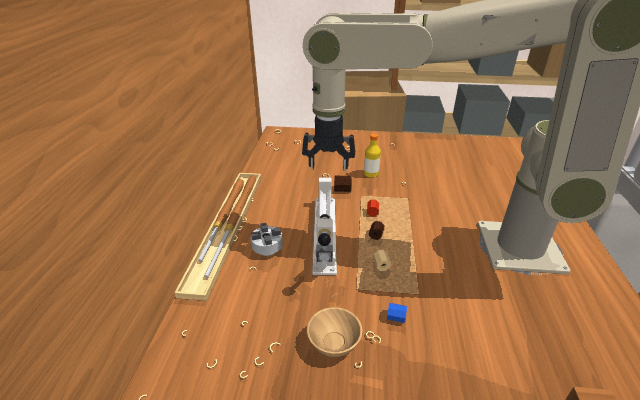

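The scene shows the red padauk (253,233), a small dark piece (277,200), a bigger dark piece (253,298), and the press from stop (296,272) to knob (372,126). The side view also shows the pale maple (382,260) and a blue block (397,313). I'll enlarge both.

```bash
cat > h.py <<'E'
import numpy as np, cv2
from bench import *
from scipy.spatial.transform import Rotation as Ro
def ray(n,uv,st=None):
    p=camera_params(n); d=np.array([(uv[0]-p["cx"])/p["fx"],(uv[1]-p["cy"])/p["fy"],1.])
    if n=="wrist":
        T=p["tool_from_camera"]; R=Ro.from_euler("xyz",st["tcp_rot"],degrees=True).as_matrix()
        return R@T[:3,3]+st["tool_pos"], R@T[:3,:3]@d
    R=p["R"]; return -R.T@p["t"], R.T@d
def at(n,uv,z,st=None):
    o,d=ray(n,uv,st); return o+d*(z-o[2])/d[2]
def proj(n,X,st=None):
    p=camera_params(n)
    X=np.asarray(X,float)
    if n=="wrist":
        T=p["tool_from_camera"]; R=Ro.from_euler("xyz",st["tcp_rot"],degrees=True).as_matrix()
        c=T[:3,:3].T@(R.T@(X-st["tool_pos"])-T[:3,3])
    else: c=p["R"]@X+p["t"]
    return np.array([p["fx"]*c[0]/c[2]+p["cx"],p["fy"]*c[1]/c[2]+p["cy"]])
def grid(im,x0,y0,w,h,s):
    c=cv2.resize(im[y0:y0+h,x0:x0+w],None,fx=s,fy=s,interpolation=cv2.INTER_CUBIC)
    for k in range(0,w,20): cv2.putText(c,str(x0+k),(k*s,8),0,.3,(255,255,255)); cv2.line(c,(k*s,8),(k*s,12),(255,255,255))
    for k in range(0,h,20): cv2.putText(c,str(y0+k),(0,k*s+4),0,.3,(255,255,255)); cv2.line(c,(18,k*s),(22,k*s),(255,255,255))
    return c
E
python3 - <<'E'
from h import *
a=grid(cv2.imread("pics/scene0.png"),190,110,200,190,3)
b=grid(cv2.imread("pics/side0.png"),300,170,66*2,200,3)
b=b[:570]; a=a[:570,:]
cv2.imwrite("pics/c1.png",np.hstack([a[:, :400*1+0] if 0 else a, b])[:, :800] if 0 else a)
b=grid(cv2.imread("pics/side0.png"),295,165,130,145,4); cv2.imwrite("pics/c2.png",b)
E
```

```text
(no output)
```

View pics/c1.png

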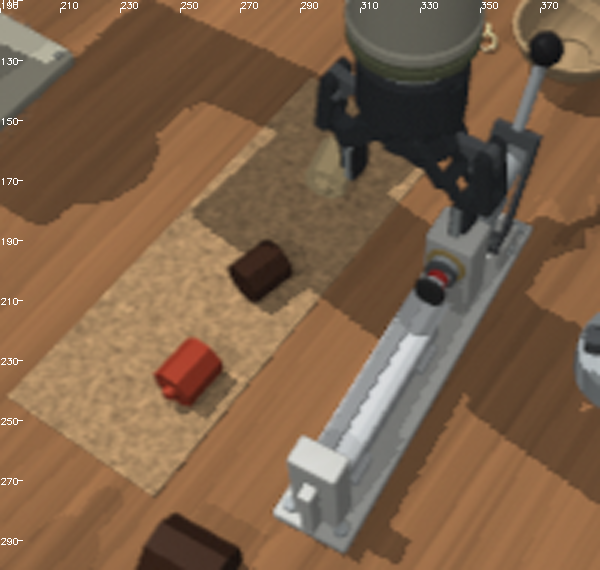

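View pics/c2.png

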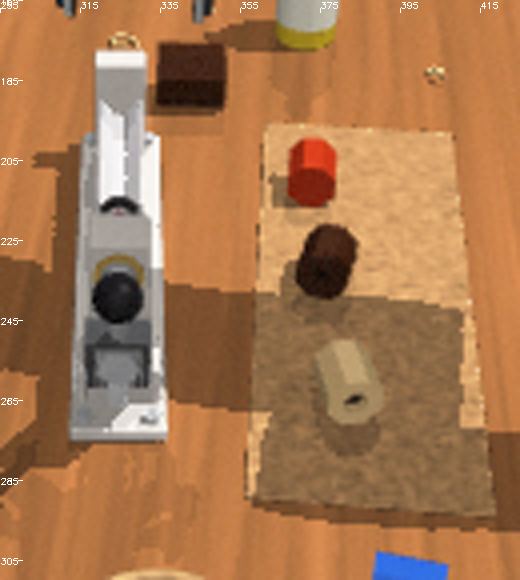

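Run:
```python
from h import *
np.set_printoptions(precision=1,suppress=True)
s=lambda x,y:(190+x/3,110+y/3); d=lambda x,y:(295+x/4,165+y/4)
for nm,n,uv,z in [("stopendL","scene",s(274,514),12),("stopendR","scene",s(345,551),12),("leverR","scene",s(532,228),12),("leverR","side",d(70,438),12),("leverL","side",d(167,440),12),
 ("stoptop far","side",d(95,52),108),("stoptop farR","side",d(145,52),108),("stoptop a","scene",s(299,437),108),("stoptop b","scene",s(348,464),108),("stoptop c","scene",s(338,490),108),("stoptop d","scene",s(289,460),108),
 ("knob","scene",s(546,49),184),("knob","side",d(117,297),184),
 ("walnut topctr","scene",s(257,262),43),("walnut","side",d(329,253),43),("padauk","scene",s(186,363),43),("padauk","side",d(313,163),43),("maple","side",d(345,373),43),
 ("wal axis a","side",d(333,230),43),("wal axis b","side",d(325,270),43),("pad a","side",d(313,145),43),("pad b","side",d(313,180),43),("map a","side",d(337,345),43),("map b","side",d(352,393),43)]:
    print(nm,n,at(n,uv,z))
```

```text
stopendL scene [ 598.2 -188.4   12. ]
stopendR scene [ 665.5 -181.4   12. ]
leverR scene [629.4 185.1  12. ]
leverR side [623.  196.9  12. ]
leverL side [554.9 191.8  12. ]
stoptop far side [ 646.4 -163.8  108. ]
stoptop farR side [ 603.9 -168.3  108. ]
stoptop a scene [ 604.8 -153.6  108. ]
stoptop b scene [ 649.3 -150.8  108. ]
stoptop c scene [ 655.3 -172.5  108. ]
stoptop d scene [ 609.9 -173.5  108. ]
knob scene [587.9 243.6 184. ]
knob side [585.1 242.8 184. ]
walnut topctr scene [448.2 -11.   43. ]
walnut side [443.3   8.3  43. ]
padauk scene [ 461.2 -129.2   43. ]
padauk side [ 456.2 -111.5   43. ]
maple side [432.5 143.6  43. ]
wal axis a side [440.  -21.3  43. ]
wal axis b side [446.4  29.6  43. ]
pad a side [ 456.3 -138.    43. ]
pad b side [456.1 -87.2  43. ]
map a side [437.9 114.6  43. ]
map b side [427.8 163.6  43. ]
```

Run:
```python
from h import *
st=sense(); im=snapshot("wrist"); cv2.imwrite("pics/w0.png",im); np.save("w0.npy",np.r_[st["tool_pos"],st["tcp_rot"]])
```

>>> servo_tool(motion=[[85,16,-31,-14,0,0,0],[85,16,-31,-14,0,0,0],[85,16,-31,-14,0,0,0],[85,16,-31,-14,0,0,0],[85,16,-31,-14,0,0,0],[85,0,0,0,0,0,0],[85,0,0,0,0,0,0]])

```text
time: 0.85
tool_pos: [437.7, 82.3, 298.3]
tcp_rot: [-179.4, -0.1, 89.9]
ft_force: [0.2, 0.5, -0.1]
finger_gap: 85.1
```

Run:
```python
from h import *
st=sense(); im=snapshot("wrist"); cv2.imwrite("pics/w1.png",im); np.save("w1.npy",np.r_[st["tool_pos"],st["tcp_rot"]]); print(st["tool_pos"],st["tcp_rot"],st["qd"])
```

```text
[437.65709204  82.26386643 298.29733771] [-1.79405809e+02 -6.21749103e-02  8.99336081e+01] [ 0.91489694 -2.24274729  0.19198171  0.36992543  1.13929054  0.59670368]
```

View pics/w1.png

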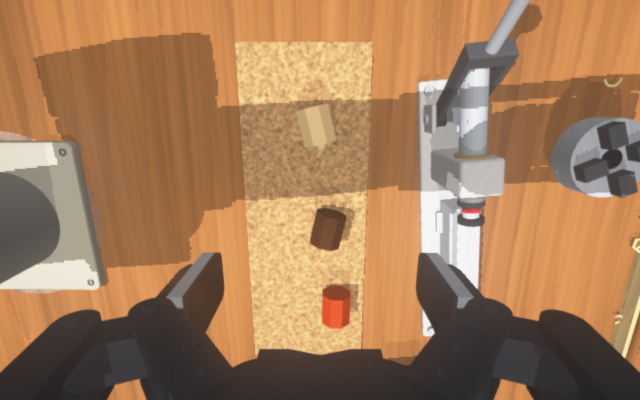

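View pics/w0.png

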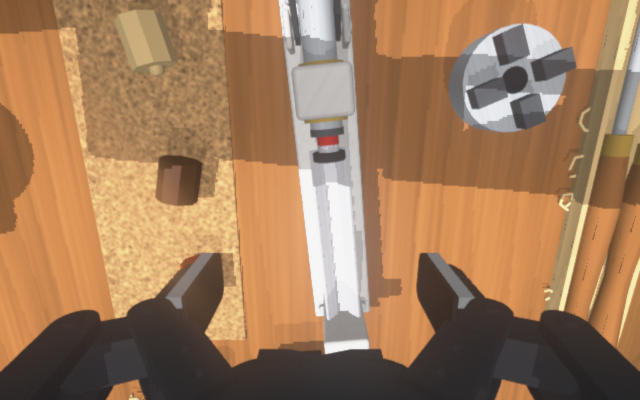

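The wrist pictures show maple (316,126), walnut (327,229) and padauk (336,307) on the mat in w1. In w0 the stop is at (346,330) and the plunger at (328,155). I'll enlarge these for the edges.

Run:
```python
from h import *
a=cv2.imread("pics/w1.png");b=cv2.imread("pics/w0.png")
T=[grid(a,x,y,64,64,4) for x,y in ((285,95),(295,198),(304,276))]
U=[grid(b,x,y,64,64,4) for x,y in ((310,290),(297,106),(290,55))]
cv2.imwrite("pics/m1.png",np.vstack([np.hstack(T),np.hstack(U)]))
```

```text
(no output)
```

View pics/m1.png

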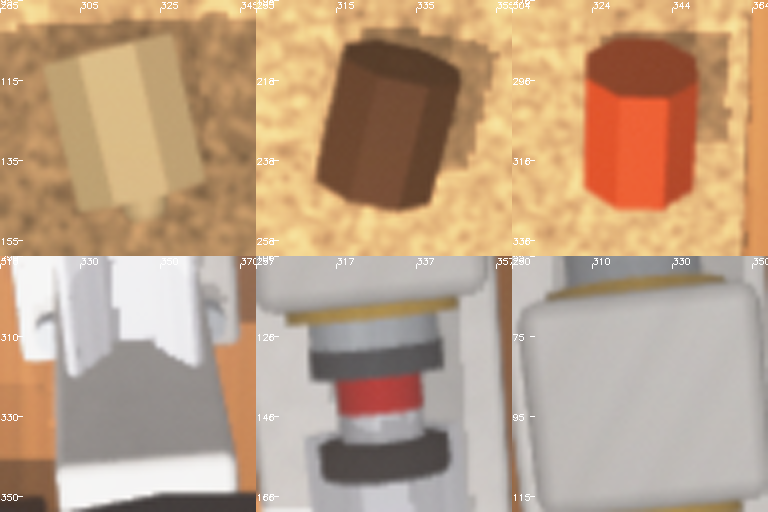

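Run:
```python
from h import *
np.set_printoptions(precision=1,suppress=True)
S={}
for k in (0,1):
    v=np.load(f"w{k}.npy"); S[k]={"tool_pos":v[:3],"tcp_rot":v[3:]}
def f(k,o,pts,z): return np.array([at("wrist",(o[0]+x/4,o[1]+y/4),z,S[k]) for x,y in pts])
for n,o,p in [("maple",(285,95),[(78,58),(136,45),(168,192),(112,208)]),("walnut",(295,198),[(120,75),(174,87),(144,210),(94,200)]),("padauk",(304,276),[(108,97),(153,97),(155,210),(104,208)])]:
    q=f(1,o,p,43); c=q.mean(0); dv=(q[0]+q[1]-q[2]-q[3])/2
    print(n,c[:2],"len",np.hypot(*dv[:2]),"w",np.linalg.norm(q[0]-q[1]),np.linalg.norm(q[2]-q[3]),"yaw",np.degrees(np.arctan2(dv[1],dv[0])))
q=f(0,(310,290),[(60,210),(235,199)],108); print("stop",q,q.mean(0),np.linalg.norm(q[0]-q[1]),np.degrees(np.arctan2(*(q[1]-q[0])[1::-1])))
q=f(0,(290,55),[(33,254),(250,239),(9,49),(240,24)],112); print("guide",q,q.mean(0))
for uv,z in [((328.5-.6,106+235-0),85)]: pass
# plunger face: rubber front edge centre tile (297,106): (385-256, 480-256)
print("plunger lower", at("wrist",(297+129/4,106+215/4),85+10,S[0]))
```

```text
maple [430.4 130.2] len 44.09679972374677 w 17.364218490159168 17.52734245977924 yaw 102.56445762353302
walnut [445.7  -6. ] len 44.03109340204082 w 17.785421182263494 16.84699599855155 yaw 78.41102638723584
padauk [ 458.  -126.5] len 45.16858189264823 w 15.52066992323195 18.092937499667148 yaw 90.28296380432607
stop [[ 604.1 -146.7  108. ]
 [ 645.8 -143.6  108. ]] [ 625.  -145.2  108. ] 41.88112074562946 4.3344407231870665
guide [[582.5  61.6 112. ]
 [624.3  64.4 112. ]
 [578.7  98.5 112. ]
 [621.4 102.8 112. ]] [601.7  81.9 112. ]
plunger lower [607.1  27.   95. ]
```

```bash
cat >> h.py <<'E'
def plan(x,y,z,yaw):
    "tool-frame shift (mm) and rotvec (rad) to reach a tool-down pose"
    st=sense(); R=Ro.from_euler("xyz",st["tcp_rot"],degrees=True); G=Ro.from_euler("xyz",[180,0,yaw],degrees=True)
    print("t %.2f gap %.1f at"%(st["time"],st["finger_gap"]),np.round(st["tool_pos"],1),np.round(st["tcp_rot"],1),"F",np.round(st["ft_force"],1))
    print("shift",np.round(R.inv().apply(np.array([x,y,z])-st["tool_pos"]),1),"rot",np.round((R.inv()*G).as_rotvec(),3))
U=np.array([np.cos(np.radians(95.6)),np.sin(np.radians(95.6))]); STOP=np.array([625.,-145.2])
def bed(s): return STOP+s*U
E
python3 -c "
from h import *
plan(445.7,-6,70,78.4)"
```

```text
t 0.90 gap 85.1 at [437.9  82.2 298.4] [-1.794e+02 -1.000e-01  8.990e+01] F [ 0.3 -0.3 -0.2]
shift [-88.5  10.3 228.2] rot [-0.011 -0.     0.201]
```

>>> servo_tool(motion=[[85,-15,1.7,38,-0.003,0,0.05],[85,-15,1.7,38,-0.003,0,0.05],[85,-15,1.7,38,-0.003,0,0.05],[85,-15,1.7,38,-0.003,0,0.05],[85,-14,1.7,38,0,0,0],[85,-14,1.7,30,0,0,0],[85,0,0,0,0,0,0],[85,0,0,0,0,0,0]])

```text
time: 1.7
tool_pos: [438.2, -12.0, 66.6]
tcp_rot: [-179.8, -0.1, 77.7]
ft_force: [0.7, 0.8, 0.3]
finger_gap: 85.2
```

```bash
python3 -c "
from h import *
plan(445.7,-6,2,78.4)"
```

```text
t 1.70 gap 85.2 at [438.2 -12.   66.6] [-1.798e+02 -1.000e-01  7.770e+01] F [0.7 0.8 0.3]
shift [ 7.4  6.3 64.6] rot [-0.004 -0.001 -0.012]
```

>>> servo_tool(motion=[[85,3.7,3.1,20,-0.004,0,-0.012],[85,3.7,3.1,20,0,0,0],[85,0,0,15,0,0,0],[85,0,0,5,0,0,0],[85,0,0,0,0,0,0],[85,0,0,0,0,0,0]])

```text
time: 2.3
tool_pos: [455.4, -5.0, 14.6]
tcp_rot: [179.2, -0.2, 78.4]
ft_force: [-0.7, 0.3, 0.0]
finger_gap: 85.2
```

```bash
python3 -c "
from h import *
plan(445.7,-6,2,78.4)"
```

```text
t 2.30 gap 85.2 at [455.4  -5.   14.6] [179.2  -0.2  78.4] F [-0.7  0.3  0. ]
shift [-3.  -9.4 12.4] rot [ 0.014 -0.003  0.   ]
```

>>> servo_tool(motion=[[85,-1.5,-4.7,6,0.007,0,0],[85,0,0,0,0,0,0],[85,0,0,0,0,0,0],[85,0,0,0,0,0,0]])

```text
time: 2.7
tool_pos: [452.4, -5.7, 11.0]
tcp_rot: [179.4, -0.2, 78.4]
ft_force: [0.2, -0.2, 0.3]
finger_gap: 84.6
```

```bash
python3 -c "
from h import *
plan(445.7,-6,2,78.4)"
```

```text
t 2.70 gap 84.6 at [452.4  -5.7  11. ] [179.4  -0.2  78.4] F [ 0.2 -0.2  0.3]
shift [-1.6 -6.6  9. ] rot [ 0.011 -0.003  0.   ]
```

>>> servo_tool(motion=[[85,-1.5,-6,5,0.011,0.002,0],[85,-0.6,-4,5,0.006,0,0],[85,0,0,4,0,0,0],[85,0,0,0,0,0,0]])

```text
time: 3.1
tool_pos: [441.1, -5.8, -4.2]
tcp_rot: [-179.5, -0.3, 78.4]
ft_force: [-0.5, 0.1, -0.3]
finger_gap: 85.3
```

```bash
python3 -c "
from h import *
plan(445.7,-6,2,78.4)"
```

```text
t 3.10 gap 85.3 at [441.1  -5.8  -4.2] [-179.5   -0.3   78.4] F [-0.5  0.1 -0.3]
shift [ 0.8  4.5 -6.3] rot [-0.008 -0.005  0.   ]
```

>>> servo_tool(motion=[[85,1,7,-8,-0.012,-0.005,0],[85,0,0,0,0,0,0],[85,0,0,0,0,0,0]])

```text
time: 3.4
tool_pos: [448.8, -6.3, 4.3]
tcp_rot: [179.7, 0.0, 78.4]
ft_force: [-0.7, -0.1, -0.0]
finger_gap: 85.0
```

```bash
python3 -c "
from h import *
plan(445.7,-6,2,78.4)"
```

```text
t 3.40 gap 85.0 at [448.8  -6.3   4.3] [179.7   0.   78.4] F [-0.7 -0.1 -0. ]
shift [-0.3 -3.1  2.2] rot [0.005 0.    0.   ]
```

>>> servo_tool(motion=[[85,0,-4,3,0.005,0,0],[40,0,0,0,0,0,0],[30,0,0,0,0,0,0],[30,0,0,0,0,0,0],[30,0,0,0,0,0,0],[30,0,0,0,0,0,0],[30,0,0,0,0,0,0]], force=40)

```text
time: 4.1
tool_pos: [445.1, -5.4, 1.7]
tcp_rot: [180.0, -0.0, 78.4]
ft_force: [-0.3, 0.3, 0.5]
finger_gap: 39.5
```

```bash
python3 -c "
from h import *
plan(445.7,-6,150,95.6)"
```

```text
t 4.10 gap 39.5 at [445.1  -5.4   1.7] [180.   -0.   78.4] F [-0.3  0.3  0.5]
shift [  -0.5    0.7 -148.3] rot [ 0.   0.  -0.3]
```

>>> servo_tool(motion=[[30,0,0,-30,0,0,0],[30,0,0,-40,0,0,-0.06],[30,0,0,-40,0,0,-0.06],[30,-5,10,-35,0,0,-0.06],[30,-15,30,0,0,0,-0.06],[30,-15,30,0,0,0,-0.06],[30,-15,30,0,0,0,0],[30,-15,25,0,0,0,0],[30,0,0,0,0,0,0],[30,0,0,0,0,0,0]])

```text
time: 5.1
tool_pos: [575.4, -66.2, 149.0]
tcp_rot: [-179.8, -0.0, 96.4]
ft_force: [-0.7, -0.9, -0.2]
finger_gap: 39.1
```

```bash
python3 -c "
from h import *
plan(*bed(27.5),110,95.6)"
```

```text
t 5.10 gap 39.1 at [575.4 -66.2 149. ] [-179.8   -0.    96.4] F [-0.7 -0.9 -0.2]
shift [-56.6  41.   38.9] rot [-0.003 -0.     0.014]
```

>>> servo_tool(motion=[[30,-20,14,4,0,0,0.014],[30,-20,14,10,0,0,0],[30,-16,12,15,0,0,0],[30,0,0,5,0,0,0],[30,0,0,0,0,0,0],[30,0,0,0,0,0,0]])

```text
time: 5.7
tool_pos: [617.5, -115.7, 113.3]
tcp_rot: [-179.6, -0.1, 95.7]
ft_force: [-0.2, 0.2, -0.6]
finger_gap: 39.5
```

```bash
python3 -c "
from h import *
plan(*bed(27.5),66,95.6)
st=sense(); cv2.imwrite('pics/x1.png',grid(snapshot('wrist'),220,130,200,150,4)); cv2.imwrite('pics/x2.png',snapshot('side'))"
```

```text
t 5.70 gap 39.5 at [ 617.5 -115.7  113.3] [-1.796e+02 -1.000e-01  9.570e+01] F [-0.2  0.2 -0.6]
shift [-2.7  4.9 47.2] rot [-0.007 -0.003  0.001]
```

View pics/x1.png

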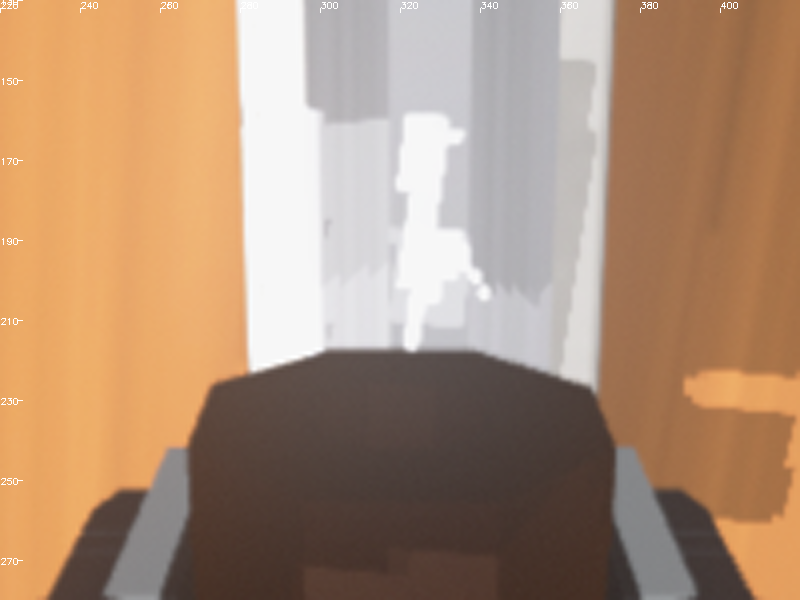

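The walnut is held square over the bed. The V's centre is at about col 329 and the piece's at about col 320, so it sits 5 mm off, which matches the computed shift. Lowering it now.

>>> servo_tool(motion=[[30,-1.5,4,0,-0.007,-0.003,0],[30,-1,2,0,0,0,0],[30,0,0,0,0,0,0],[30,0,0,10,0,0,0],[30,0,0,10,0,0,0],[30,0,0,8,0,0,0],[30,0,0,0,0,0,0],[30,0,0,0,0,0,0]])

```text
time: 6.6
tool_pos: [624.6, -116.4, 84.3]
tcp_rot: [179.8, 0.1, 95.8]
ft_force: [0.3, -0.3, -0.1]
finger_gap: 39.0
```

```bash
python3 -c "
from h import *
plan(*bed(27.5),66,95.6)"
```

```text
t 6.60 gap 39.0 at [ 624.6 -116.4   84.3] [1.798e+02 1.000e-01 9.580e+01] F [ 0.3 -0.3 -0.1]
shift [-1.1 -2.4 18.3] rot [0.003 0.001 0.003]
```

>>> servo_tool(motion=[[30,-0.5,-3,2,0.003,0,0],[30,0,0,0,0,0,0],[30,0,0,6,0,0,0],[30,0,0,6,0,0,0],[30,0,0,0,0,0,0],[30,0,0,0,0,0,0]])

```text
time: 7.2
tool_pos: [621.6, -117.5, 69.5]
tcp_rot: [180.0, 0.1, 95.8]
ft_force: [0.5, 0.3, -1.0]
finger_gap: 39.5
```

```bash
python3 -c "
from h import *
plan(*bed(27.5),66,95.6)"
```

```text
t 7.20 gap 39.5 at [ 621.6 -117.5   69.5] [1.80e+02 1.00e-01 9.58e+01] F [ 0.5  0.3 -1. ]
shift [-0.4  0.7  3.5] rot [0.    0.002 0.003]
```

>>> servo_tool(motion=[[30,0,0.7,3,0,0,0],[30,0,0,2,0,0,0],[30,0,0,1,0,0,0],[30,0,0,0,0,0,0]])

```text
time: 7.6
tool_pos: [622.8, -117.6, 64.8]
tcp_rot: [179.9, 0.1, 95.8]
ft_force: [0.6, -0.8, -1.1]
finger_gap: 39.5
```

>>> servo_tool(motion=[[30,0,-0.5,1.5,0,0,0],[50,0,0,0,0,0,0],[75,0,0,0,0,0,0],[75,0,0,0,0,0,0],[75,0,0,0,0,0,0],[85,0,0,-20,0,0,0],[85,0,0,-40,0,0,0],[85,0,0,-20,0,0,0],[85,0,0,0,0,0,0],[85,0,0,0,0,0,0]])

```text
time: 8.6
tool_pos: [621.3, -117.2, 143.7]
tcp_rot: [-179.9, 0.1, 95.8]
ft_force: [0.4, -0.2, -0.9]
finger_gap: 84.8
```

```bash
python3 -c "
from h import *
plan(430.4,130.2,110,102.5)
st=sense(); im=snapshot('wrist'); cv2.imwrite('pics/x3.png',im); np.save('x3.npy',np.r_[st['tool_pos'],st['tcp_rot']]); cv2.imwrite('pics/x3c.png',np.hstack([grid(im,270,200,100,145,4),grid(snapshot('side'),290,160,90,145,4)]))"
```

```text
t 8.60 gap 84.8 at [ 621.3 -117.2  143.7] [-1.799e+02  1.000e-01  9.580e+01] F [ 0.4 -0.2 -0.9]
shift [ 265.4 -165.    33.7] rot [-0.001  0.001 -0.117]
```

View pics/x3c.png

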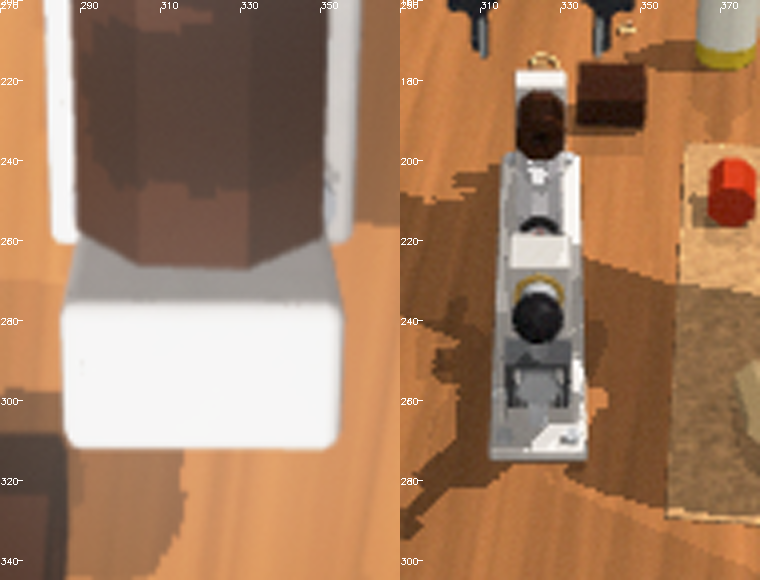

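The walnut lies square in the V, with the top flat's stop end at row 267 and the stop's edge at row 276. I'll measure the gap and refine the stop, then go to the maple.

```bash
python3 -c "
from h import *
v=np.load('x3.npy'); S={'tool_pos':v[:3],'tcp_rot':v[3:]}
a=at('wrist',(285.5,276),108,S);b=at('wrist',(354,276),108,S);print('stop',(a+b)/2,np.linalg.norm(a-b))
c=at('wrist',(304.5,266.5),105,S);d=at('wrist',(332,267),105,S);print('wal end',(c+d)/2,np.linalg.norm(c-d), ((c+d)/2-(a+b)/2)[:2]@U)
print(((a+b)/2)[:2]-STOP)
"
```

```text
stop [ 623.9497465  -145.26988232  108.        ] 41.38736812238541
wal end [ 622.57850361 -140.77188518  105.        ] 16.754380293346237 4.610339850779554
[-1.0502535  -0.06988232]
```

>>> servo_tool(motion=[[85,30,-10,-3,0,0,0],[85,38,-20,0,0,0,-0.03],[85,38,-25,0,0,0,-0.03],[85,38,-25,0,0,0,-0.03],[85,38,-25,0,0,0,-0.027],[85,38,-25,0,0,0,0],[85,30,-25,0,0,0,0],[85,0,0,0,0,0,0],[85,0,0,0,0,0,0]])

```text
time: 9.6
tool_pos: [412.6, 109.7, 131.1]
tcp_rot: [-178.7, -0.3, 102.6]
ft_force: [-0.2, 0.4, 0.9]
finger_gap: 85.2
```

```bash
python3 -c "
from h import *
plan(430.4,130.2,2,102.5)"
```

```text
t 9.60 gap 85.2 at [412.6 109.7 131.1] [-178.7   -0.3  102.6] F [-0.2  0.4  0.9]
shift [ 15.4  24.8 128.6] rot [-0.023 -0.005  0.002]
```

>>> servo_tool(motion=[[85,6,10,25,-0.012,-0.003,0],[85,6,10,30,-0.01,0,0],[85,3,4,30,0,0,0],[85,0,0,15,0,0,0],[85,0,0,0,0,0,0],[85,0,0,0,0,0,0]])

```text
time: 10.2
tool_pos: [434.8, 126.9, 24.8]
tcp_rot: [-179.9, -0.0, 102.4]
ft_force: [-0.1, -0.3, 0.0]
finger_gap: 84.9
```

```bash
python3 -c "
from h import *
plan(430.4,130.2,2,102.5)"
```

```text
t 10.20 gap 84.9 at [434.8 126.9  24.8] [-179.9   -0.   102.4] F [-0.1 -0.3  0. ]
shift [ 4.2 -3.5 22.9] rot [-0.003 -0.001 -0.002]
```

>>> servo_tool(motion=[[85,3,-3,6,0,0,0],[85,1,0,8,0,0,0],[85,0,0,7,0,0,0],[85,0,0,0,0,0,0],[85,0,0,0,0,0,0]])

```text
time: 10.7
tool_pos: [433.3, 130.0, 4.8]
tcp_rot: [179.9, -0.0, 102.3]
ft_force: [0.4, -0.2, 0.2]
finger_gap: 85.0
```

```bash
python3 -c "
from h import *
plan(430.4,130.2,2,102.5)"
```

```text
t 10.70 gap 85.0 at [433.3 130.    4.8] [179.9  -0.  102.3] F [ 0.4 -0.2  0.2]
shift [ 0.8 -2.8  2.8] rot [ 0.002 -0.    -0.003]
```

>>> servo_tool(motion=[[85,1,-3.5,3.5,0,0,0],[40,0,0,0,0,0,0],[30,0,0,0,0,0,0],[30,0,0,0,0,0,0],[30,0,0,0,0,0,0],[30,0,0,0,0,0,0],[30,0,0,0,0,0,0]], force=40)

```text
time: 11.4
tool_pos: [430.2, 130.5, 2.1]
tcp_rot: [179.8, -0.0, 102.3]
ft_force: [0.5, -0.2, -0.3]
finger_gap: 39.3
```

```bash
python3 -c "
from h import *
STOP-=[1,0]
plan(*bed(82),130,95.8)"
```

```text
t 11.40 gap 39.3 at [430.2 130.5   2.1] [179.8  -0.  102.3] F [ 0.5 -0.2 -0.3]
shift [-229.3  140.5 -127.4] rot [ 0.004 -0.001  0.114]
```

>>> servo_tool(motion=[[30,0,0,-30,0,0,0],[30,0,0,-45,0,0,0],[30,-15,0,-45,0,0,0.03],[30,-38,15,-5,0,0,0.03],[30,-38,22,0,0,0,0.03],[30,-38,22,0,0,0,0.02],[30,-38,22,0,0,0,0],[30,-30,18,0,0,0,0],[30,0,0,0,0,0,0],[30,0,0,0,0,0,0]])

```text
time: 12.4
tool_pos: [559.2, -59.5, 131.6]
tcp_rot: [179.8, 0.1, 95.9]
ft_force: [0.3, 0.5, -0.2]
finger_gap: 39.4
```

```bash
sed -i 's/STOP=np.array(\[625./STOP=np.array([624./; s/95\.6/95.7/g' h.py; python3 -c "
from h import *
plan(*bed(82),115,95.8)"
```

```text
t 12.40 gap 39.4 at [559.2 -59.5 131.6] [1.798e+02 1.000e-01 9.590e+01] F [ 0.3  0.5 -0.2]
shift [-9.9 55.9 16.8] rot [0.004 0.001 0.002]
```

>>> servo_tool(motion=[[30,-3,18,5,0.003,0,0],[30,-3,18,5,0,0,0],[30,-2,13,3,0,0,0],[30,0,0,0,0,0,0],[30,0,0,0,0,0,0],[30,0,0,0,0,0,0]])

```text
time: 13.0
tool_pos: [606.3, -57.9, 116.9]
tcp_rot: [-179.8, -0.0, 96.1]
ft_force: [0.4, 0.2, -0.8]
finger_gap: 39.5
```

```bash
python3 -c "
from h import *
plan(*bed(83.5),66,95.8)"
```

```text
t 13.00 gap 39.5 at [606.3 -57.9 116.9] [-179.8   -0.    96.1] F [ 0.4  0.2 -0.8]
shift [-5.3  9.1 50.9] rot [-0.004 -0.001  0.006]
```

>>> servo_tool(motion=[[30,-3,6,0,-0.003,0,0.005],[30,-2,3,0,0,0,0],[30,0,0,0,0,0,0],[30,0,0,10,0,0,0],[30,0,0,10,0,0,0],[30,0,0,8,0,0,0],[30,0,0,0,0,0,0],[30,0,0,0,0,0,0]])

```text
time: 13.8
tool_pos: [614.7, -61.8, 86.1]
tcp_rot: [-179.9, -0.1, 95.8]
ft_force: [0.1, -0.0, -1.7]
finger_gap: 39.6
```

```bash
python3 -c "
from h import *
plan(*bed(83.5),66,95.8)"
```

```text
t 13.80 gap 39.6 at [614.7 -61.8  86.1] [-1.799e+02 -1.000e-01  9.580e+01] F [ 0.1 -0.  -1.7]
shift [-0.4  1.  20.1] rot [-0.002 -0.001  0.   ]
```

>>> servo_tool(motion=[[30,-0.3,1,5,0,0,0],[30,0,0,6,0,0,0],[30,0,0,4,0,0,0],[30,0,0,2,0,0,0],[30,0,0,0,0,0,0],[30,0,0,0,0,0,0]])

```text
time: 14.4
tool_pos: [615.9, -62.0, 67.8]
tcp_rot: [-179.9, -0.1, 95.8]
ft_force: [0.4, -0.6, -0.6]
finger_gap: 39.5
```

```bash
python3 -c "
from h import *
plan(*bed(83.5),65,95.8)"
```

```text
t 14.40 gap 39.5 at [615.9 -62.   67.8] [-1.799e+02 -1.000e-01  9.580e+01] F [ 0.4 -0.6 -0.6]
shift [-0.1 -0.2  2.8] rot [-0.001 -0.001  0.   ]
```

>>> servo_tool(motion=[[30,0,0,3,0,0,0],[30,0,0,2,0,0,0],[30,0,0,0,0,0,0],[50,0,0,0,0,0,0],[75,0,0,0,0,0,0],[85,0,0,0,0,0,0],[85,0,0,0,0,0,0],[85,0,0,-30,0,0,0],[85,0,0,-40,0,0,0],[85,0,0,0,0,0,0]])

```text
time: 15.4
tool_pos: [615.6, -61.9, 134.9]
tcp_rot: [-179.8, -0.1, 95.8]
ft_force: [-0.2, -0.0, 1.5]
finger_gap: 85.4
```

```bash
python3 -c "
from h import *
plan(458,-126.5,140,90.3)
im=snapshot('wrist');cv2.imwrite('pics/y1.png',im)"
```

```text
t 15.40 gap 85.4 at [615.6 -61.9 134.9] [-1.798e+02 -1.000e-01  9.580e+01] F [-0.2 -0.   1.5]
shift [ -48.3 -163.3   -4.7] rot [-0.003 -0.001  0.096]
```

>>> servo_tool(motion=[[85,-5,-20,-5,0,0,0.03],[85,-10,-35,0,0,0,0.03],[85,-10,-35,0,0,0,0.03],[85,-10,-35,0,0,0,0],[85,-8,-20,0,0,0,0],[85,0,0,0,0,0,0],[85,0,0,0,0,0,0]])

```text
time: 16.15
tool_pos: [463.9, -111.1, 131.3]
tcp_rot: [-179.3, -0.2, 90.5]
ft_force: [0.4, 1.0, -0.1]
finger_gap: 85.2
```

```bash
python3 -c "
from h import *
print(at('side',(371.7,176),0))
plan(458,-126.5,2,90.3)
st=sense(); im=snapshot('wrist');cv2.imwrite('pics/y2.png',im);np.save('y2.npy',np.r_[st['tool_pos'],st['tcp_rot']])
b=cv2.imread('pics/y1.png'); cv2.imwrite('pics/y12.png',np.hstack([grid(b,270,130,110,190,3),grid(im,240,120,150,190,3)]))"
```

```text
[ 460.37562767 -374.947046      0.        ]
t 16.15 gap 85.2 at [ 463.9 -111.1  131.3] [-179.3   -0.2   90.5] F [ 0.4  1.  -0.1]
shift [-15.9  -4.5 129.3] rot [-0.012 -0.004  0.003]
```

View pics/y12.png

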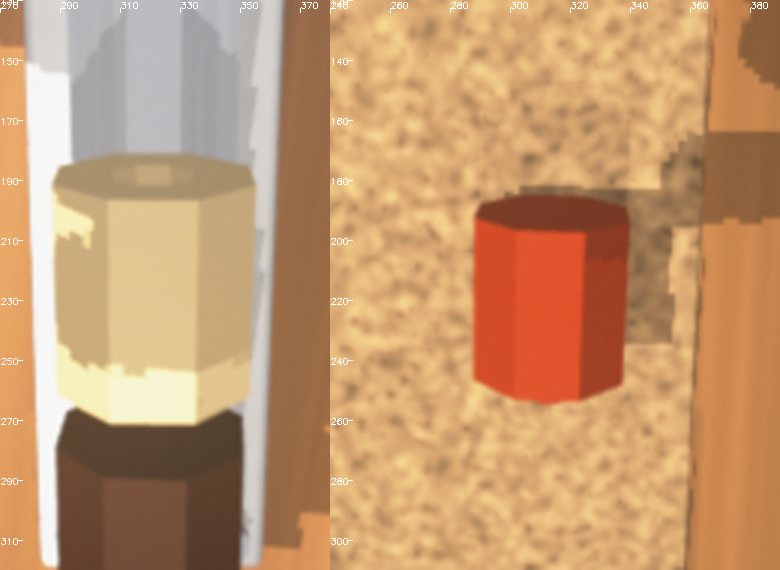

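The left crop shows the maple seated behind the walnut, its front flat edge at row 197 and rear edge at 271. The right crop shows the padauk with its top flat from (302,197) to (324,254).

```bash
python3 -c "
from h import *
v=np.load('y2.npy'); S={'tool_pos':v[:3],'tcp_rot':v[3:]}
q=np.array([at('wrist',p,43,S) for p in ((301.7,196.7),(325.7,198),(324,254),(301.3,254))]);c=q.mean(0);d=(q[0]+q[1]-q[2]-q[3])/2
print(c,np.hypot(*d[:2]),np.degrees(np.arctan2(d[1],d[0])))
S={'tool_pos':np.array([615.6,-61.9,134.9]),'tcp_rot':np.array([-179.8,-.1,95.8])}
for p in ((306,196.5),(336,196.5),(305,271),(335,271.5),(304,290),(332,290)):
  x=at('wrist',p,105,S)[:2]-STOP; print('s',x@U,'lat',x@[-U[1],U[0]])
plan(c[0],c[1],2,91)"
```

```text
[ 457.84974898 -126.65855962   43.        ] 45.021498826949404 89.1581015543374
s 106.93466962342737 lat 7.936511114768466
s 106.97518019374016 lat -8.390364030928792
s 62.053135894803134 lat 8.95839657669611
s 61.790619868496904 lat -8.490942769445255
s 49.604135278489224 lat 9.682859798186062
s 49.66471060326877 lat -6.88896582796602
t 16.20 gap 84.9 at [ 464.1 -111.   131.2] [-179.3   -0.2   90.5] F [-0.8  0.6 -1.2]
shift [-16.1  -4.7 129.2] rot [-0.013 -0.004 -0.009]
```

>>> servo_tool(motion=[[85,-6,-2,25,-0.012,-0.004,0.005],[85,-6,-2,30,0,0,0],[85,-3,0,30,0,0,0],[85,0,0,20,0,0,0],[85,0,0,0,0,0,0],[85,0,0,0,0,0,0]])

```text
time: 16.8
tool_pos: [466.3, -124.9, 23.6]
tcp_rot: [179.8, 0.0, 90.4]
ft_force: [0.2, 1.2, 0.4]
finger_gap: 85.1
```

```bash
python3 -c "
from h import *
plan(457.9,-126.6,2,89.8)"
```

```text
t 16.80 gap 85.1 at [ 466.3 -124.9   23.6] [179.8   0.   90.4] F [0.2 1.2 0.4]
shift [-1.6 -8.5 21.6] rot [0.004 0.    0.011]
```

>>> servo_tool(motion=[[85,-1,-7,5,0.004,0,0.01],[85,-0.5,-2,7,0,0,0],[85,0,0,7,0,0,0],[85,0,0,0,0,0,0],[85,0,0,0,0,0,0]])

```text
time: 17.3
tool_pos: [460.0, -127.2, 6.8]
tcp_rot: [179.7, 0.1, 89.9]
ft_force: [-0.1, 0.8, -0.4]
finger_gap: 85.3
```

```bash
python3 -c "
from h import *
plan(457.9,-126.6,2,89.8)"
```

```text
t 17.30 gap 85.3 at [ 460.  -127.2    6.8] [1.797e+02 1.000e-01 8.990e+01] F [-0.1  0.8 -0.4]
shift [ 0.6 -2.1  4.7] rot [0.005 0.002 0.001]
```

>>> servo_tool(motion=[[85,0.5,-2.5,4,0.005,0,0],[85,0,0,2,0,0,0],[40,0,0,0,0,0,0],[30,0,0,0,0,0,0],[30,0,0,0,0,0,0],[30,0,0,0,0,0,0],[30,0,0,0,0,0,0],[30,0,0,0,0,0,0]], force=40)

```text
time: 18.1
tool_pos: [458.8, -127.2, 1.9]
tcp_rot: [179.9, 0.2, 89.9]
ft_force: [-0.6, 0.9, -0.9]
finger_gap: 39.2
```

```bash
python3 -c "
from h import *
plan(*bed(140),135,95.8)"
```

```text
t 18.10 gap 39.2 at [ 458.8 -127.2    1.9] [179.9   0.2  89.9] F [-0.6  0.9 -0.9]
shift [ 121.2  151.4 -133.1] rot [ 0.002  0.004 -0.104]
```

>>> servo_tool(motion=[[30,0,0,-30,0,0,0],[30,0,0,-45,0,0,0],[30,5,5,-45,0,0,-0.03],[30,24,30,-8,0,0,-0.03],[30,27,30,0,0,0,-0.03],[30,27,30,0,0,0,-0.014],[30,20,20,0,0,0,0],[30,10,10,0,0,0,0],[30,0,0,0,0,0,0],[30,0,0,0,0,0,0]])

```text
time: 19.1
tool_pos: [577.1, -1.4, 132.9]
tcp_rot: [-180.0, 0.1, 95.9]
ft_force: [-0.6, -1.1, -0.6]
finger_gap: 39.3
```

```bash
python3 -c "
from h import *
plan(*bed(140),117,95.8)"
```

```text
t 19.10 gap 39.3 at [577.1  -1.4 132.9] [-1.80e+02  1.00e-01  9.59e+01] F [-0.6 -1.1 -0.6]
shift [-7.9 32.3 15.9] rot [-0.001  0.002  0.002]
```

>>> servo_tool(motion=[[30,-3,13,6,0,0,0],[30,-3,13,6,0,0,0],[30,-1,5,2,0,0,0],[30,0,0,0,0,0,0],[30,0,0,0,0,0,0]])

```text
time: 19.6
tool_pos: [605.3, -10.4, 117.5]
tcp_rot: [-179.7, 0.1, 95.7]
ft_force: [-0.3, -0.5, -0.4]
finger_gap: 39.7
```

```bash
python3 -c "
from h import *
plan(*bed(139.5),66,95.8)"
```

```text
t 19.60 gap 39.7 at [605.3 -10.4 117.5] [-1.797e+02  1.000e-01  9.570e+01] F [-0.3 -0.5 -0.4]
shift [ 3.6  5.5 51.5] rot [-0.005  0.003 -0.003]
```

>>> servo_tool(motion=[[30,2.5,4,0,-0.004,0.002,0],[30,1,1.5,0,0,0,0],[30,0,0,0,0,0,0],[30,0,0,10,0,0,0],[30,0,0,10,0,0,0],[30,0,0,8,0,0,0],[30,0,0,0,0,0,0],[30,0,0,0,0,0,0]])

```text
time: 20.4
tool_pos: [609.1, -6.1, 86.8]
tcp_rot: [-179.9, 0.0, 95.7]
ft_force: [0.7, -0.4, -0.1]
finger_gap: 39.4
```

```bash
python3 -c "
from h import *
plan(*bed(139.5),66,95.8)"
```

```text
t 20.40 gap 39.4 at [609.1  -6.1  86.8] [-179.9    0.    95.7] F [ 0.7 -0.4 -0.1]
shift [-0.4  1.  20.8] rot [-0.002  0.    -0.003]
```

>>> servo_tool(motion=[[30,-0.3,1,5,0,0,0],[30,0,0,6,0,0,0],[30,0,0,5,0,0,0],[30,0,0,2,0,0,0],[30,0,0,0,0,0,0],[30,0,0,0,0,0,0]])

```text
time: 21.0
tool_pos: [610.4, -6.4, 67.4]
tcp_rot: [-179.9, 0.0, 95.6]
ft_force: [-0.3, -0.7, 0.8]
finger_gap: 39.3
```

```bash
python3 -c "
from h import *
plan(*bed(139.5),64.5,95.8)"
```

```text
t 21.00 gap 39.3 at [610.4  -6.4  67.4] [-179.9    0.    95.6] F [-0.3 -0.7  0.8]
shift [-0.  -0.3  2.9] rot [-0.002  0.    -0.003]
```

>>> servo_tool(motion=[[30,0,0,3,0,0,0],[30,0,0,2,0,0,0],[30,0,0,0,0,0,0],[50,0,0,0,0,0,0],[75,0,0,0,0,0,0],[85,0,0,0,0,0,0],[85,0,0,0,0,0,0],[85,0,0,-30,0,0,0],[85,0,0,-45,0,0,0],[85,0,0,-45,0,0,0]])

```text
time: 22.0
tool_pos: [605.2, -5.9, 177.0]
tcp_rot: [-179.0, -0.1, 95.6]
ft_force: [0.7, -0.6, -0.3]
finger_gap: 85.0
```

>>> servo_tool(motion=[[85,0,0,-40,0,0,0],[85,0,0,-20,0,0,0],[85,0,0,0,0,0,0]])

```text
time: 22.3
tool_pos: [609.4, -6.2, 247.8]
tcp_rot: [-179.7, -0.0, 95.7]
ft_force: [-0.0, 0.7, 0.2]
finger_gap: 84.8
```

```bash
python3 -c "
from h import *
st=sense();im=snapshot('wrist');cv2.imwrite('pics/z1.png',grid(im,240,0,160,260,2)); np.save('z1.npy',np.r_[st['tool_pos'],st['tcp_rot']])
plan(585.5,244.5,240,95.7)"
```

```text
t 22.35 gap 84.9 at [608.9  -6.1 246.1] [-179.6   -0.    95.7] F [0.8 0.5 1. ]
shift [251.7   1.5   6.3] rot [-0.007 -0.001 -0.001]
```

View pics/z1.png

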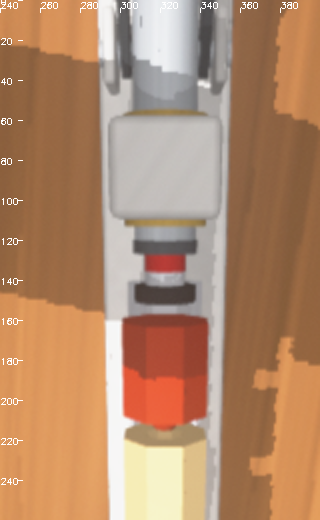

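The padauk lies in line between the maple (row 210) and the plunger (row 148), with the red band at row 132 in view. Now to the knob.

>>> servo_tool(motion=[[85,25,0,0,-0.005,0,0],[85,40,0,0,0,0,0],[85,42,0,2,0,0,0],[85,42,0,2,0,0,0],[85,42,0,0,0,0,0],[85,35,0,0,0,0,0],[85,15,0,0,0,0,0],[85,0,0,0,0,0,0],[85,0,0,0,0,0,0]])

```text
time: 23.25
tool_pos: [577.2, 238.4, 220.1]
tcp_rot: [-178.4, 0.2, 95.4]
ft_force: [0.5, -0.5, 0.7]
finger_gap: 85.2
```

```bash
python3 -c "
from h import *
for uv,n in (((372,126.3),'scene'),((324.3,239.2),'side')): print(at(n,uv,184))
plan(585.5,244.5,163,95.7)"
```

```text
[587.83170093 243.70306966 184.        ]
[585.04261087 242.6364429  184.        ]
t 23.25 gap 85.2 at [577.2 238.4 220.1] [-178.4    0.2   95.4] F [ 0.5 -0.5  0.7]
shift [ 5.5 10.4 56.9] rot [-0.027  0.004 -0.005]
```

>>> servo_tool(motion=[[85,3,7,0,-0.02,0.003,-0.004],[85,2,4,5,-0.006,0,0],[85,0,0,15,0,0,0],[85,0,0,15,0,0,0],[85,0,0,8,0,0,0],[85,0,0,0,0,0,0],[85,0,0,0,0,0,0]])

```text
time: 23.95
tool_pos: [589.0, 238.5, 170.3]
tcp_rot: [-179.9, 0.1, 95.3]
ft_force: [0.2, -0.2, 0.8]
finger_gap: 85.0
```

```bash
python3 -c "
from h import *
plan(585.5,244.5,163,95.7)"
```

```text
t 23.95 gap 85.0 at [589.  238.5 170.3] [-1.799e+02  1.000e-01  9.530e+01] F [ 0.2 -0.2  0.8]
shift [ 6.4 -3.   7.3] rot [-0.002  0.002 -0.007]
```

>>> servo_tool(motion=[[85,5,-3,4,0,0,-0.006],[85,3,-1,5,0,0,0],[85,0,0,0,0,0,0],[85,0,0,0,0,0,0]])

```text
time: 24.35
tool_pos: [584.3, 247.3, 161.8]
tcp_rot: [-180.0, 0.1, 95.7]
ft_force: [0.7, 0.8, 0.8]
finger_gap: 85.2
```

```bash
python3 -c "
from h import *
plan(585.5,244.5,163,95.7)"
```

```text
t 24.35 gap 85.2 at [584.3 247.3 161.8] [-1.80e+02  1.00e-01  9.57e+01] F [0.7 0.8 0.8]
shift [-3.   0.9 -1.2] rot [-0.001  0.002  0.   ]
```

>>> servo_tool(motion=[[60,-3,1.5,0,0,0,0],[30,0,0,0,0,0,0],[20,0,0,0,0,0,0],[20,0,0,0,0,0,0],[20,0,0,0,0,0,0],[20,0,0,0,0,0,0],[20,0,0,0,0,0,0],[20,0,0,0,0,0,0]], force=50)

```text
time: 25.15
tool_pos: [586.0, 244.3, 163.1]
tcp_rot: [-180.0, 0.1, 95.7]
ft_force: [-0.5, -0.1, 0.5]
finger_gap: 29.6
```

```bash
cat >> h.py <<'E'
def arc(a,off=(0,0,0)):
    th=.575-a; p=bed(289+190*np.sin(th)); return np.array([*p,25+190*np.cos(th)])+off
E
python3 -c "
from h import *
plan(585.5,244.5,163,95.7); T=sense()['tool_pos']; off=T-arc(0); print('off',off)
for a in np.linspace(0,.9,7): 
  d=arc(a+.15)-arc(a); print(a, np.round(d[:2]@U,1),np.round(-d[2],1))"
```

```text
t 25.15 gap 29.6 at [586.  244.3 163.1] [-1.80e+02  1.00e-01  9.57e+01] F [-0.5 -0.1  0.5]
shift [ 0.2 -0.5  0.1] rot [-0.001  0.002  0.   ]
off [  0.96289253  -0.88988278 -21.30147017]
0.0 -25.0 -13.7
0.15 -26.7 -9.8
0.3 -27.9 -5.7
0.44999999999999996 -28.4 -1.4
0.6 -28.3 2.8
0.75 -27.6 7.0
0.9 -26.2 11.1
```

>>> servo_tool(motion=[[20,-8,0,-4.4,0,0,0],[20,-8,0,-4,0,0,0],[20,-8,0,-3.6,0,0,0],[20,0,0,0,0,0,0],[20,0,0,0,0,0,0]])

```text
time: 25.65
tool_pos: [588.4, 220.4, 176.2]
tcp_rot: [-180.0, -0.1, 95.7]
ft_force: [-1.0, 3.5, -0.2]
finger_gap: 29.2
```

```bash
cat >> h.py <<'E'
OFF=np.array([.96,-.89,-21.3])
def lev(a2):
    st=sense(); T=st["tool_pos"]-OFF; th=np.arctan2((T[:2]-STOP)@U-289,T[2]-25); r=np.hypot((T[:2]-STOP)@U-289,T[2]-25)
    print("a %.3f r %.1f"%(.575-th,r)); plan(*(arc(a2)+OFF),95.7)
    im=snapshot("scene"); cv2.imwrite("pics/last.png",im)
E
python3 -c "
from h import *
lev(.3)"
```

```text
a 0.144 r 189.9
t 25.65 gap 29.2 at [588.4 220.4 176.2] [-1.80e+02 -1.00e-01  9.57e+01] F [-1.   3.5 -0.2]
shift [-27.7  -0.  -10.4] rot [-0.    -0.002  0.   ]
```

>>> servo_tool(motion=[[20,-9,0,-3.6,0,0,0],[20,-9,0,-3.3,0,0,0],[20,-9,0,-3,0,0,0],[20,-9,0,-2.4,0,0,0],[20,-9,0,-2,0,0,0],[20,-9,0,-1.5,0,0,0],[20,0,0,0,0,0,0],[20,0,0,0,0,0,0]])

```text
time: 26.5
tool_pos: [594.0, 162.9, 192.2]
tcp_rot: [-180.0, -0.1, 95.7]
ft_force: [-0.3, 4.3, -1.5]
finger_gap: 29.4
```

```bash
python3 -c "
from h import *
lev(.75)"
```

```text
a 0.461 r 189.8
t 26.50 gap 29.4 at [594.  162.9 192.2] [-1.80e+02 -1.00e-01  9.57e+01] F [-0.3  4.3 -1.5]
shift [-54.6   0.    1.3] rot [-0.001 -0.002  0.001]
```

>>> servo_tool(motion=[[20,-9,0,-0.8,0,0,0],[20,-9,0,-0.4,0,0,0],[20,-9,0,0,0,0,0],[20,-9,0,0.4,0,0,0],[20,-9,0,0.8,0,0,0],[20,-9,0,1.3,0,0,0],[20,0,0,0,0,0,0],[20,0,0,0,0,0,0]])

```text
time: 27.35
tool_pos: [599.6, 106.6, 190.7]
tcp_rot: [-180.0, -0.2, 95.9]
ft_force: [-0.9, 3.9, 0.4]
finger_gap: 29.2
```

```bash
python3 -c "
from h import *
lev(.95)"
```

```text
a 0.760 r 190.3
t 27.35 gap 29.2 at [599.6 106.6 190.7] [-180.    -0.2   95.9] F [-0.9  3.9  0.4]
shift [-34.6   0.   10.1] rot [-0.001 -0.003  0.003]
```

>>> servo_tool(motion=[[20,-8,0,1.8,0,0,0],[20,-8,0,2.2,0,0,0],[20,-8,0,2.6,0,0,0],[20,-6,0,2.2,0,0,0],[20,-3,0,1,0,0,0],[20,0,0,0,0,0,0]])

```text
time: 28.0
tool_pos: [602.8, 75.3, 182.4]
tcp_rot: [180.0, -0.4, 96.0]
ft_force: [-2.9, 6.6, 2.7]
finger_gap: 29.5
```

```bash
python3 -c "
from h import *
lev(.98)"
```

```text
a 0.931 r 190.7
t 28.00 gap 29.5 at [602.8  75.3 182.4] [180.   -0.4  96. ] F [-2.9  6.6  2.7]
shift [-8.4 -0.   4. ] rot [ 0.    -0.007  0.006]
```

>>> servo_tool(motion=[[20,-5,0,2.2,0,-0.005,0.004],[20,-4,0,1.8,0,0,0],[20,-1.5,0,0.7,0,0,0],[20,0,0,0,0,0,0]])

```text
time: 28.45
tool_pos: [603.6, 67.2, 179.5]
tcp_rot: [179.9, -0.3, 96.0]
ft_force: [-2.6, 7.6, 2.8]
finger_gap: 29.1
```

```bash
python3 -c "
from h import *
lev(.98)
im=snapshot('wrist'); sc=cv2.imread('pics/last.png'); sd=snapshot('side')
c=grid(sc,280,160,100,130,4); w=cv2.resize(im,None,fx=.6,fy=.6)
cv2.imwrite('pics/f1.png',np.hstack([c,np.pad(w,((0,520-w.shape[0]),(0,0),(0,0)))]))
for n,i in (('w',im),('s',sc)):
  h=cv2.cvtColor(i,cv2.COLOR_BGR2HSV); m=((h[...,0]<6)|(h[...,0]>172))&(h[...,1]>150)&(h[...,2]>60); print(n,m.sum(), np.argwhere(m).mean(0) if m.any() else '')"
```

```text
a 0.977 r 191.0
t 28.45 gap 29.1 at [603.6  67.2 179.5] [179.9  -0.3  96. ] F [-2.6  7.6  2.8]
shift [-0.2  0.   1.1] rot [ 0.001 -0.005  0.005]
w 975 [322.65948718 327.41641026]
s 243 [222.80658436 322.85185185]
```

View pics/f1.png

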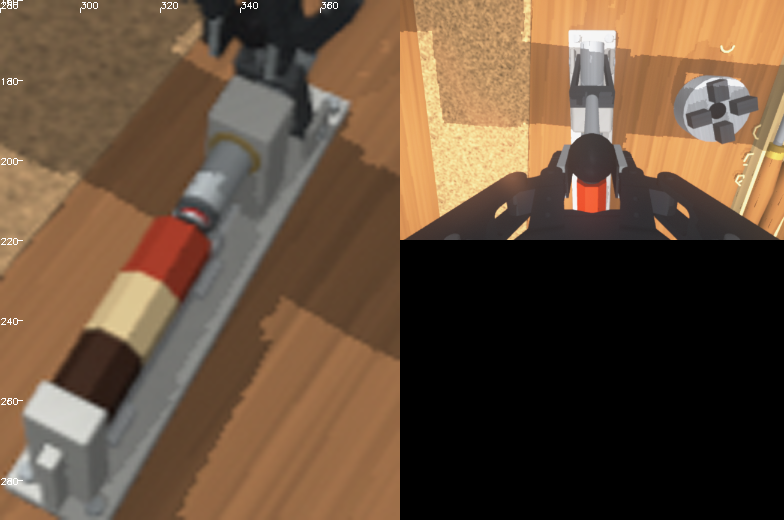

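The joints look closed: walnut, maple and padauk are flush from the stop. A trace of the red band may remain near (327,213). I'll profile the colour along the axis, comparing with the rest picture.

```bash
python3 -c "
from h import *
nrm=np.array([-U[1],U[0]])
def prof(im,s0,s1,step=1.5):
  for s in np.arange(s0,s1,step):
    r=[]
    for h in (8,):
      p=proj('scene',[*bed(s),85+h]); q=cv2.getRectSubPix(im.astype(np.float32),(1,1),tuple(map(float,p)))[0,0]; r.append(q)
    print('%.1f'%s,np.round(p,1),np.round(r[0]).astype(int))
print('rest');prof(cv2.imread('pics/scene0.png'),166,202,2)
print('now');prof(snapshot('scene'),126,165,1.5)
lev(.98)
print(proj('scene',arc(.98)),proj('side',arc(.98)))
"
```

```text
rest
166.0 [331.  207.4] [27 27 26]
168.0 [331.3 206.9] [27 27 26]
170.0 [331.7 206.3] [28 28 27]
172.0 [332.1 205.7] [28 29 28]
174.0 [332.4 205.1] [29 30 29]
176.0 [332.8 204.6] [32 31 31]
178.0 [333.1 204. ] [36 36 36]
180.0 [333.5 203.4] [63 63 63]
182.0 [333.8 202.8] [93 92 96]
184.0 [334.2 202.3] [105 105 121]
186.0 [334.5 201.7] [ 75  76 125]
188.0 [334.9 201.1] [ 36  39 119]
190.0 [335.2 200.5] [ 33  34 114]
192.0 [335.6 200. ] [ 36  36 105]
194.0 [335.9 199.4] [43 44 74]
196.0 [336.3 198.8] [51 51 52]
198.0 [336.6 198.3] [57 55 53]
200.0 [337.  197.7] [65 64 61]
now
126.0 [323.7 219.3] [ 41  60 167]
127.5 [324.  218.9] [ 41  60 167]
129.0 [324.2 218.4] [ 42  60 167]
130.5 [324.5 217.9] [ 42  60 167]
132.0 [324.8 217.5] [ 42  60 167]
133.5 [325.1 217. ] [ 41  60 167]
135.0 [325.3 216.6] [ 41  60 165]
136.5 [325.6 216.1] [ 42  59 162]
138.0 [325.9 215.7] [ 41  56 142]
139.5 [326.2 215.3] [ 41  50 105]
141.0 [326.4 214.8] [51 55 78]
142.5 [326.7 214.4] [78 79 84]
144.0 [327.  213.9] [114 114 112]
145.5 [327.3 213.5] [150 149 155]
147.0 [327.5 213. ] [171 169 187]
148.5 [327.8 212.6] [115 115 169]
150.0 [328.1 212.1] [ 62  63 146]
151.5 [328.4 211.7] [ 54  55 109]
153.0 [328.6 211.3] [64 63 78]
154.5 [328.9 210.8] [74 72 69]
156.0 [329.2 210.4] [82 80 77]
157.5 [329.5 209.9] [93 90 87]
159.0 [329.7 209.5] [116 113 109]
160.5 [330.  209.1] [143 141 136]
162.0 [330.3 208.6] [162 160 154]
163.5 [330.5 208.2] [175 172 166]
a 0.975 r 191.0
t 28.65 gap 29.3 at [603.7  67.4 179.6] [179.9  -0.3  96. ] F [-3.7  6.3  4. ]
shift [-0.5 -0.   1.2] rot [ 0.001 -0.005  0.005]
[341.6742068  168.88049946] [324.49581721 194.19756219]
```

Joints are closed, with the plunger face at about 134.5 mm. About 3.5 mm of red is left, so the spring is only about 4.5 mm in and needs roughly 0.076 rad more (about 14 mm at the knob).

>>> servo_tool(motion=[[20,-5,0,2,0,-0.003,0.003],[20,-4,0,1.8,0,0,0],[20,-4,0,1.8,0,0,0],[20,-1.5,0,0.7,0,0,0],[20,0,0,0,0,0,0]])

```text
time: 29.2
tool_pos: [605.8, 51.1, 175.6]
tcp_rot: [179.8, 0.0, 95.8]
ft_force: [0.2, -0.9, -0.5]
finger_gap: 19.9
```

```bash
cat >> h.py <<'E'
def band(im):
    ss=np.arange(139,162,.5); v=[]
    for s in ss:
        q=cv2.getRectSubPix(im.astype(np.float32),(1,1),tuple(map(float,proj('scene',[*bed(s),93]))))[0,0]; v.append(q)
    v=np.array(v); i=v[:,2]-v[:,1]; print("s",ss[8::2]); print("R-G",i[8::2].astype(int)); print("G",v[8::2,1].astype(int)); print("band mm est",i[8:].sum()*.5/80)
E
python3 -c "
from h import *
band(cv2.imread('pics/last.png'));lev(1.05);band(cv2.imread('pics/last.png'))"
```

```text
s [143. 144. 145. 146. 147. 148. 149. 150. 151. 152. 153. 154. 155. 156.
 157. 158. 159. 160. 161.]
R-G [ 1 -1  2  8 17 41 64 80 65 36 12 -3 -3 -3 -3 -3 -4 -4 -5]
G [ 88 113 138 157 169 133  97  65  58  65  69  71  75  80  85  97 113 132
 149]
band mm est 3.796362
a 1.061 r 194.4
t 29.20 gap 19.9 at [605.8  51.1 175.6] [179.8   0.   95.8] F [ 0.2 -0.9 -0.5]
shift [ 4.  -0.6  2.9] rot [0.003 0.001 0.001]
s [143. 144. 145. 146. 147. 148. 149. 150. 151. 152. 153. 154. 155. 156.
 157. 158. 159. 160. 161.]
R-G [ 2 -2 -2 -2 -2 -2 -2 -2 -2 -2 -2 -2 -2 -2 -2 -1 -1 -1 -1]
G [135 139 138 138 139 142 146 149 148 145 141 137 130 124 117 103  84  63
  45]
band mm est -0.4391815
```

The knob slipped out of the pads (gap fell to 20, force to 0), because a friction grip on a ball isn't secure. I'll push from behind instead, with the fingers 20 mm apart so that the 32 mm ball nests in the gap and the 12 mm bar passes between them.

>>> servo_tool(motion=[[20,0,0,-25,0,0,0],[20,0,0,-35,0,0,0],[20,20,0,-20,0,0,0],[20,40,0,0,0,0,0],[20,42,0,0,0,0,0],[20,42,0,0,0,0,0],[20,42,0,0,0,0,0],[20,25,0,0,0,0,0],[20,0,0,0,0,0,0],[20,0,0,0,0,0,0]])

```text
time: 30.25
tool_pos: [583.2, 266.8, 254.4]
tcp_rot: [-179.9, 0.1, 95.5]
ft_force: [-0.8, -0.1, -0.1]
finger_gap: 19.9
```

```bash
python3 -c "
from h import *
plan(*bed(422),170,95.7)
im=snapshot('side');sc=snapshot('scene')
for n,i in (('side',im),('scene',sc)):
  p=proj(n,arc(0)).astype(int); print(n,p); g=i[p[1]-9:p[1]+10:2,p[0]-9:p[0]+10:2].max(2); print(g)
for s in (3,20,40,44,46,50,65,85,88,92,95,110,128,132,136,140,145):
  q=tuple(map(float,proj('scene',[*bed(s),105]))); print(s,cv2.getRectSubPix(sc.astype(np.float32),(1,1),q)[0,0].astype(int))"
```

```text
t 30.25 gap 19.9 at [583.2 266.8 254.4] [-1.799e+02  1.000e-01  9.550e+01] F [-0.8 -0.1 -0.1]
shift [ 8.2 -0.2 84.4] rot [-0.001  0.003 -0.003]
side [324 239]
[[177 148 143 133 129 166 136 159 154 249]
 [176 146 133 145 214 229 204 137 155 250]
 [176 141 133  29  30  27  53 138 153 250]
 [174 141  32  27  26  28  24  46 159 250]
 [182 138  16  24  27  26  28  24 161 250]
 [185 137  23  27  32  21  14  22 161 250]
 [174 142  16  17  26  21  21  36 160 250]
 [173 104 100  20  16  24  24  97 138 250]
 [170  65  66  64 106 104  65  64  64 249]
 [169  62  67  67 108 104  61  63  61 250]]
scene [371 125]
[[167  99 107 110 126 134 148 150 154 168]
 [161 100 107 113 135 145 156 156 173 178]
 [191  97 106 132  94  83 116 172 183 183]
 [178 104 117  48  25  26  27 102 173 185]
 [133 180  72  25  28  28  25  23 173 195]
 [149 141  99  25  29  30  24  26 173 203]
 [145 102  54  21  24  24  23  22 187 202]
 [138 140  89  26  22  22  22 124 203 194]
 [140 152 121 101  96  48 151 188 194 189]
 [151 153 117 116 110  78  84  89  99 104]]
3 [33 43 64]
20 [32 43 63]
40 [34 45 68]
44 [106 144 167]
46 [140 189 211]
50 [146 197 219]
65 [146 197 219]
85 [143 193 217]
88 [108 147 200]
92 [ 44  63 167]
95 [ 42  60 166]
110 [ 41  60 166]
128 [ 41  59 165]
132 [ 69  81 157]
136 [137 136 136]
140 [145 144 141]
145 [150 150 146]
```

>>> servo_tool(motion=[[20,6,0,10,0,0.003,-0.003],[20,5,0,20,0,0,0],[20,0,0,25,0,0,0],[20,0,0,18,0,0,0],[20,0,0,6,0,0,0],[20,0,0,0,0,0,0],[20,0,0,0,0,0,0]])

```text
time: 31.05
tool_pos: [584.3, 270.9, 171.1]
tcp_rot: [-180.0, -0.0, 95.1]
ft_force: [-0.6, 1.2, -0.4]
finger_gap: 19.6
```

```bash
python3 -c "
from h import *
plan(*bed(416),169,95.7)"
```

```text
t 31.05 gap 19.6 at [584.3 270.9 171.1] [-180.    -0.    95.1] F [-0.6  1.2 -0.4]
shift [-2.  -1.8  2.1] rot [-0.001 -0.001 -0.011]
```

>>> servo_tool(motion=[[20,-4,-1,2,0,0,-0.011],[20,-8,0,-4,0,0,0],[20,-8,0,-4,0,0,0],[20,-8,0,-3.6,0,0,0],[20,0,0,0,0,0,0],[20,0,0,0,0,0,0]], force=60)

```text
time: 31.65
tool_pos: [586.9, 241.4, 185.9]
tcp_rot: [179.8, -0.2, 95.8]
ft_force: [-2.5, 1.5, -0.7]
finger_gap: 20.4
```

```bash
sed -i 's/^OFF=.*/OFF=np.array([U[0]*23.5+1,U[1]*23.5,-17])/' h.py; python3 -c "
from h import *
lev(.3)"
```

```text
a 0.171 r 193.5
t 31.65 gap 20.4 at [586.9 241.4 185.9] [179.8  -0.2  95.8] F [-2.5  1.5 -0.7]
shift [-24.4  -0.5  -5. ] rot [ 0.003 -0.004  0.001]
```

>>> servo_tool(motion=[[20,-9,-0.7,-2,0.002,-0.003,0],[20,-9,0,-2,0,0,0],[20,-9,0,-2,0,0,0],[20,-9,0,-2,0,0,0],[20,-9,0,-1.5,0,0,0],[20,-9,0,-1,0,0,0],[20,0,0,0,0,0,0]])

```text
time: 32.4
tool_pos: [592.0, 189.9, 200.9]
tcp_rot: [179.7, -0.3, 96.0]
ft_force: [-2.9, 2.3, 0.7]
finger_gap: 19.9
```

```bash
python3 -c "
from h import *
lev(.75)"
```

```text
a 0.450 r 194.4
t 32.40 gap 19.9 at [592.  189.9 200.9] [179.7  -0.3  96. ] F [-2.9  2.3  0.7]
shift [-57.4  -0.7   5.5] rot [ 0.005 -0.006  0.005]
```

>>> servo_tool(motion=[[20,-9,-1,1,0.004,-0.005,0.004],[20,-9,-0.5,1,0,0,0],[20,-9,0,1.5,0,0,0],[20,-9,0,1.5,0,0,0],[20,-9,0,1.5,0,0,0],[20,-9,0,2,0,0,0],[20,0,0,0,0,0,0]])

```text
time: 33.15
tool_pos: [597.1, 133.6, 191.9]
tcp_rot: [179.8, -0.1, 95.8]
ft_force: [-1.3, 2.3, 1.8]
finger_gap: 19.8
```

```bash
python3 -c "
from h import *
lev(.9)"
```

```text
a 0.749 r 186.7
t 33.15 gap 19.8 at [597.1 133.6 191.9] [ 1.798e+02 -1.000e-01  9.580e+01] F [-1.3  2.3  1.8]
shift [-28.3   0.    3.8] rot [ 0.003 -0.001  0.002]
```

>>> servo_tool(motion=[[20,-8,0,0.5,0.003,-0.001,0],[20,-8,0,1,0,0,0],[20,-8,0,1.5,0,0,0],[20,-5,0,1,0,0,0],[20,0,0,0,0,0,0]])

```text
time: 33.7
tool_pos: [599.8, 105.6, 187.0]
tcp_rot: [-180.0, -0.2, 95.9]
ft_force: [-1.4, 5.7, 3.3]
finger_gap: 20.1
```

```bash
python3 -c "
from h import *
lev(.98);band(cv2.imread('pics/last.png'))"
```

```text
a 0.901 r 188.9
t 33.70 gap 20.1 at [599.8 105.6 187. ] [-180.    -0.2   95.9] F [-1.4  5.7  3.3]
shift [-14.4   0.1   4.3] rot [-0.001 -0.004  0.004]
s [143. 144. 145. 146. 147. 148. 149. 150. 151. 152. 153. 154. 155. 156.
 157. 158. 159. 160. 161.]
R-G [  4  -1   3   9  18  48  78 104  97  67  36   8   1   0  -2  -3  -3  -3
  -4]
G [ 88 112 138 156 168 132  96  62  51  56  61  66  71  74  78  85  93 103
 119]
band mm est 5.756991
```

>>> servo_tool(motion=[[20,-5,0,1.4,0,-0.003,0.003],[20,-5,0,1.5,0,0,0],[20,-4,0,1.2,0,0,0],[20,0,0,0,0,0,0],[20,0,0,0,0,0,0]])

```text
time: 34.25
tool_pos: [600.8, 95.2, 183.9]
tcp_rot: [180.0, -0.5, 95.9]
ft_force: [-1.8, 7.3, 3.0]
finger_gap: 20.1
```

```bash
python3 -c "
from h import *
lev(.98);band(cv2.imread('pics/last.png'))"
```

```text
a 0.958 r 189.6
t 34.25 gap 20.1 at [600.8  95.2 183.9] [180.   -0.5  95.9] F [-1.8  7.3  3. ]
shift [-4.   0.2  1.2] rot [ 0.    -0.008  0.004]
s [143. 144. 145. 146. 147. 148. 149. 150. 151. 152. 153. 154. 155. 156.
 157. 158. 159. 160. 161.]
R-G [ 1 -1  1  6 13 27 36 40 29 13  2 -3 -3 -3 -3 -3 -4 -5 -6]
G [ 88 113 138 157 169 134  98  67  58  64  71  77  83  89  96 113 133 154
 169]
band mm est 1.7011898
```

>>> servo_tool(motion=[[20,-4,0,1.5,0,-0.006,0.003],[20,-2.5,0,1,0,0,0],[20,0,0,0,0,0,0],[20,0,0,0,0,0,0]])

```text
time: 34.7
tool_pos: [601.2, 92.3, 182.9]
tcp_rot: [179.9, -0.4, 95.9]
ft_force: [-2.9, 7.8, 3.4]
finger_gap: 20.2
```

```bash
python3 -c "
from h import *
lev(.98);band(cv2.imread('pics/last.png'))"
```

```text
a 0.974 r 189.8
t 34.70 gap 20.2 at [601.2  92.3 182.9] [179.9  -0.4  95.9] F [-2.9  7.8  3.4]
shift [-1.1  0.1  0.3] rot [ 0.001 -0.008  0.003]
s [143. 144. 145. 146. 147. 148. 149. 150. 151. 152. 153. 154. 155. 156.
 157. 158. 159. 160. 161.]
R-G [ 2  0  0  5 11 13 11  6  1 -1 -2 -3 -3 -3 -4 -5 -5 -6 -6]
G [ 87 112 138 157 168 134  98  66  59  66  73  80  90 103 118 137 153 167
 174]
band mm est 0.06716792
```

>>> servo_tool(motion=[[20,-2.5,0,0.8,0,0,0]])

```text
time: 34.85
tool_pos: [601.3, 91.1, 182.5]
tcp_rot: [179.9, -0.5, 95.9]
ft_force: [-3.8, 7.0, 3.4]
finger_gap: 20.0
```

```bash
python3 -c "
from h import *
for k in range(16): snapshot('side')
lev(.98);im=cv2.imread('pics/last.png');band(im)
for s in (40,44,46,88,92,128,132,136):
  q=tuple(map(float,proj('scene',[*bed(s),105]))); print(s,cv2.getRectSubPix(im.astype(np.float32),(1,1),q)[0,0].astype(int))
r0=cv2.imread('pics/scene0.png')
for n,X in (('chuck',(402,230)),('bottle',(178,312)),('bowl',(385,122))):
  u,v=X; print(n,np.abs(im[v-14:v+14,u-14:u+14].astype(int)-r0[v-14:v+14,u-14:u+14]).mean())"
```

```text
a 0.982 r 189.9
t 35.65 gap 20.1 at [601.3  90.9 182.4] [179.9  -0.5  95.9] F [-2.9  7.9  4.9]
shift [ 0.3  0.1 -0.2] rot [ 0.001 -0.009  0.004]
s [143. 144. 145. 146. 147. 148. 149. 150. 151. 152. 153. 154. 155. 156.
 157. 158. 159. 160. 161.]
R-G [ 2 -1 -1  0  1  4  4  2  0 -1 -2 -3 -3 -3 -4 -4 -5 -5 -6]
G [ 87 112 138 156 168 134  98  65  59  68  76  82  91 104 118 136 153 167
 174]
band mm est -0.3914419
40 [34 46 67]
44 [107 144 168]
46 [141 190 212]
88 [108 148 201]
92 [ 44  64 168]
128 [ 41  59 166]
132 [ 39  54 141]
136 [73 74 75]
chuck 14.97278911564626
bottle 1.08843537414966
bowl 14.341836734693878
```

```bash
python3 -c "
from bench import *
print(hand_in())"
```

```text
the job is handed in; nothing more can be done
None
```

The job is handed in at about 36 s of the 72 s allowed. Walnut, maple and padauk lie in that order from the stop, and the robot was still holding the lever when I handed in.

- **Slip on the way:** my first try, gripping the ball knob, slipped off near the end and the lever sprang back to rest. The pieces stayed seated with their joints closed. I then pushed the knob from behind, with the ball nested between fingers held 20 mm apart.
- **Joints:** in the last picture the piece boundaries are near 45, 89 and 134 mm from the stop (ideal 45, 90, 135), so both joints are closed.
- **Spring:** the red band has just vanished, and the lever angle works out at about 0.98, so the spring is about 8 mm in. This stayed steady over 0.8 s of holding.
- **Push on the lever:** the wrist force was about 9–10 N, well above the required 2 N.
- **Bystanders:** the glue bottle's picture is unchanged. For the chuck and bowl, the picture comparison differed (mean 14–15 grey levels). I put that down to the arm and its shadow, but did not check further. I never moved at or felt contact with either.

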